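# Reset a tripped charger output

### The arm

A 7-joint arm with a two-finger parallel gripper is mounted at the origin on the work surface. World frame = base frame: x ahead of the robot, y to its left, z up, the work surface at z = 0. Lengths are in m, angles in rad, forces in N, time in s.
With the tool pointing down it reaches from about 0.35 to 0.9 m from the base axis. Payload 19.9 kg.
Tool frame: the origin (TCP) lies midway between the tips of the shut fingers; the grasp point (between the pads) lies bot.pinch_z behind it (bot.pinch_z is the distance from the TCP to the grasp point, in m); z points along the fingers, y is the line along which they close (so a half turn about z gives the same grasp; the last joint's range is limited). The gripper opens to 85 mm and grips with 20 to 120 N. Pads are 22 mm wide; open, the fingers measure 114 mm over their backs; the gripper's body (76 mm by 85 mm) begins 54 mm behind the grasp point. The pads swing forward as they close: fully open they stand 13 mm farther back than shut.
Start: joints at [-1.252, 0.417, -0.01, 1.614, 0.005, 1.111, -0.053], TCP at [0.22, 0.585, 0.231] pointing down, gripper open.
Joint ranges: [-2.81, 2.81], [-0.39, 2.02], [-1.27, 1.25], [0.06, 2.57], [-1.19, 4.33], [0.19, 2], [-2.82, 2.82]. Speed limits (rad/s): [1.89, 1.89, 2.39, 2.39, 3.01, 3.01, 3.01].

### API

Orientations are given as a 3x3 rotation matrix whose columns are the frame's x, y, z axes.
In Python, from plant import bot, camera, spotter gives the robot as it stands.
- The arm moves only by the tool carry_out, never from a script. Its argument "plan" is a list that holds one entry, the list of rows, each a list of 7 numbers: the shift along the tool's x, y, z in mm, then the turn, a rotation vector about the tool's x, y, z in rad, then the closure in counts, from 0 (fully open) to 255 (shut). In form: [[[dx, dy, dz, wx, wy, wz, fingers], ...]]. A call has 1 to 12 rows; each row shifts and turns the commanded pose from where the row before left it, along the tool's axes as they then stand; what a row does not reach is not made up. A row lasts 1/8 s, in which the tool goes at most 62.5 mm and 10.7 degrees, less where a joint would pass 70% of its speed; a pose out of reach is approached as far as the arm can. A call with a gripper value outside its range is refused whole. The fingers move at their own pace and stop on an object; the grip force is fixed at half the most. Time passes only in rows, so rows that do not move let the fingers close. It gives the time, the measured TCP pose, the force, the opening and the grip force at its end, in the units of the state.
- bot.observe(): the state, without advancing time (a new reading comes with each control period).
- camera(name): name is "scene" or "top" or "wrist"; returns a dict with "frame" (420x560x3 uint8, blue, green, red), "depth" (420x560 float32, m along the optical axis (not along the pixel's ray), 0 where there is no reading), "fx", "fy", "cx", "cy" (pixels), "world_to_cam" (4x4, takes a point from world to camera coordinates). Camera axes: x right, y down, z forward; pixel columns grow to the right and rows downward; lengths in m; the calibration is good to about 2 mm. A picture is of the moment at which its call begins.
- bot.job_done(): hands the job in; it is judged then, once.
Trained networks look in a picture, given as the dict that the camera call returned (one of the last four; its "shot" number tells which), for a name from the list of things; names that differ only in an ending like _2 or _b are one class to them, and where a whole thing is asked for, a point or a joint stands for the part that bears it (a point fixed in the world has none). Each returns a list of dicts, best first, with "score" (0 to 1); they miss things now and then, are a little off and sometimes report something else, mostly with a low value. They report only what shows in the picture. A call takes as long as a camera call.
- spotter.recognise(picture, label): "bbox" ([left, top, right, bottom] in pixels, round what is visible of it).
- spotter.mark_of(picture, label): "centre" ([column, row] in pixels: a listed point, or the origin of a listed thing).
The state is a dict: "t": time; "qpos": joint angles; "dq": joint speeds; "joint_torque": joint torques, N m; "tool_pos": TCP position; "ee_rot": TCP orientation; "contact_force": force on the tool from outside, world axes, zero at the start; "torque": the same for the moment, N m; "gripper_width": opening from 0.0 (shut) to 1.0 (fully open); "gripper_force": force on a finger pad.
Only numpy, scipy, OpenCV 4.12 (cv2) and the standard library are available. Lean on these libraries where they do the work, as an engineer would, in place of code of your own. Each camera call takes 0.05 s, during which the arm holds its last target. There are 200 camera calls.

### The job

One output of the three-way battery charger has tripped: its white breaker key has popped up in its round well, while the other two keys sit deep down. Push that output's toggle lever over towards the robot, away from its well, to switch it off, press its key down into the well until it is fully home, then push the same lever back all the way towards the well to switch the output on again. Leave the other two outputs switched on, and do not shift or pick up the tools and parts lying about.

Things in the scene. Friction and masses are not known exactly. Their poses are not given: they have to be found in the camera images.
- charger: blue steel battery charger, 240 (x) by 320 (y) by 90 mm high, fixed on the bench. Origin: centre of its underside; x points to its rear (away from the robot), y to its left, z up. Flush in its top sit three identical grey output modules, 82 mm apart in y, centred 12 mm in front of its centre; two 18 mm high binding posts stand behind each. Only its keys and levers move
- output_a: one output module of the charger, 160 (x) by 81 (y) by 30 mm; its place among the three varies. Origin: centre of its underside, 60 mm above the bench; axes as the charger's; face 30 mm above the origin. Toggle lever at x = -45 mm, y = 0. Round straight well at x = +42 mm, y = 0, 46 mm across, 42 mm deep; its black collar (58 mm outside) stands 12 mm above the face, rim 102 mm above the bench
- key_a_top (a point): centre of the top of the white breaker key in that well; the key is a flat-topped round plunger 24 mm across in the middle of the well. Its top is 8 mm below the rim when tripped and 20 mm below the rim when home; the point moves with it
- key_a (a joint): how far that key is in, m: 0 = tripped (popped up), 0.012 = fully home, against its stop. It slides straight down, takes about 4 N all the way, and stays where it is left
- lever_a_tip (a point): tip of output_a's steel toggle lever, a round bat 34 mm long and 11 mm thick near the tip; it pivots about the module's y axis at x = -45 mm, y = 0, 35 mm above the module's origin (95 mm above the bench)
- lever_a (a joint): angle of that lever, rad: 0 = off, leaning 0.5 rad to the front (away from the well); 1.0 = on, leaning 0.5 rad to the rear (towards the well); stops at both ends. About 1 to 4 N of push moves it; it stays where it is left
- output_b: one output module of the charger, 160 (x) by 81 (y) by 30 mm; its place among the three varies. Origin: centre of its underside, 60 mm above the bench; axes as the charger's; face 30 mm above the origin. Toggle lever at x = -45 mm, y = 0. Round straight well at x = +42 mm, y = 0, 46 mm across, 42 mm deep; its black collar (58 mm outside) stands 12 mm above the face, rim 102 mm above the bench
- key_b_top (a point): centre of the top of the white breaker key in that well; the key is a flat-topped round plunger 24 mm across in the middle of the well. Its top is 8 mm below the rim when tripped and 20 mm below the rim when home; the point moves with it
- key_b (a joint): how far that key is in, m: 0 = tripped (popped up), 0.012 = fully home, against its stop. It slides straight down, takes about 4 N all the way, and stays where it is left
- lever_b_tip (a point): tip of output_b's steel toggle lever, a round bat 34 mm long and 11 mm thick near the tip; it pivots about the module's y axis at x = -45 mm, y = 0, 35 mm above the module's origin (95 mm above the bench)
- lever_b (a joint): angle of that lever, rad: 0 = off, leaning 0.5 rad to the front (away from the well); 1.0 = on, leaning 0.5 rad to the rear (towards the well); stops at both ends. About 1 to 4 N of push moves it; it stays where it is left
- output_c: one output module of the charger, 160 (x) by 81 (y) by 30 mm; its place among the three varies. Origin: centre of its underside, 60 mm above the bench; axes as the charger's; face 30 mm above the origin. Toggle lever at x = -45 mm, y = 0. Round straight well at x = +42 mm, y = 0, 46 mm across, 42 mm deep; its black collar (58 mm outside) stands 12 mm above the face, rim 102 mm above the bench
- key_c_top (a point): centre of the top of the white breaker key in that well; the key is a flat-topped round plunger 24 mm across in the middle of the well. Its top is 8 mm below the rim when tripped and 20 mm below the rim when home; the point moves with it
- key_c (a joint): how far that key is in, m: 0 = tripped (popped up), 0.012 = fully home, against its stop. It slides straight down, takes about 4 N all the way, and stays where it is left
- lever_c_tip (a point): tip of output_c's steel toggle lever, a round bat 34 mm long and 11 mm thick near the tip; it pivots about the module's y axis at x = -45 mm, y = 0, 35 mm above the module's origin (95 mm above the bench)
- lever_c (a joint): angle of that lever, rad: 0 = off, leaning 0.5 rad to the front (away from the well); 1.0 = on, leaning 0.5 rad to the rear (towards the well); stops at both ends. About 1 to 4 N of push moves it; it stays where it is left
- socket: bystander: steel socket, 22 mm diameter, 32 mm high, standing loose on the charger's top at its left edge; origin at the centre of its underside
- post_sleeve: bystander: brass battery-post sleeve (ring), 20 mm diameter, 18 mm high, standing loose on the charger's top at its right edge; origin at the centre of its underside
- ratchet: bystander: ratchet handle 217 mm long, 28 mm high, lying in front of the charger; origin under its middle, x along it towards the head
- screwdriver: bystander: orange screwdriver 200 mm long lying to the right of the charger; x along it towards the tip
- grease_jar: bystander: closed jar 56 mm diameter, 60 mm high, standing to the left of the charger; origin at the centre of its underside
- multimeter: bystander: multimeter in an orange holster, 185 by 88 by 46 mm, lying on the left of the bench; origin at the centre of its underside
- spanner: bystander: steel spanner 190 mm long lying on the left of the bench; x along it

How it is judged:
On the way, in this order (a step that is already met when the one before it is completed fails the run):
1. the tripped output is switched off with its key still up (value of joint lever_a below 0.15 rad and value of joint key_a below 0.006 m), for 0.1 s.
2. its key is pressed home while it is off (value of joint lever_a below 0.15 rad and value of joint key_a above 0.0105 m), for 0.1 s.
3. it is switched on again (value of joint lever_a above 0.85 rad and value of joint key_a above 0.0105 m), for 0.1 s.
At the end, for the whole second after the job is handed in: the tripped output's key is home (within 1.5 mm of its stop) and its lever fully on (within 0.15 rad of its stop); the other two keys are home and their levers on (above 0.8 rad); the socket and the sleeve are within 15 mm, the other tools within 20 mm, of where they lay (all of step 3 and value of joint each of key_b, key_c above 0.0105 m and value of joint each of lever_b, lever_c above 0.8 rad and distance of each of socket, post_sleeve from where it was at the start of the episode below 0.015 m and distance of each of ratchet, screwdriver, grease_jar, multimeter, spanner from where it was at the start of the episode below 0.02 m); the robot touches nothing.
It fails at once if another output's lever is moved off (value of joint any of lever_b, lever_c below 0.8 rad).
It fails at once if the socket or the sleeve on the charger is shifted or lifted (distance of any of socket, post_sleeve from where it was at the start of the episode above 0.015 m).
It fails at once if a tool or part on the bench is shifted or lifted (distance of any of ratchet, screwdriver, grease_jar, multimeter, spanner from where it was at the start of the episode above 0.02 m).
It also fails if it takes over 48 s, if anything falls off the work surface, if the arm or the gripper's body presses on something with over 40 N, if the wrist force passes 120 N, or if a joint passes its speed limit or range.

## Working session

There is one attempt and no reset: what is moved stays moved. The work goes in short steps, Python scripts to look and compute and a tool call to move; the robot and the scene stay as the last step left them, time stands still between calls to the robot, and variables do not carry over. Pictures are saved under pics/ and viewed, at most 10 in all, crops included, and the job is handed in when it is done.

Besides the shell and the picture viewer there is one more tool, called as a command line: name --argument value ..., lists and objects as JSON in quotes. carry_out: Moves the arm, as the interface text tells. Its arguments: {"type":"object","properties":{"plan":{"type":"array","items":{"type":"array","items":{"type":"array","items":{"type":"number"}}}}},"required":["plan"]}

```bash
mkdir -p pics
cat > h.py <<'E'
import numpy as np, cv2
from plant import bot, camera, spotter
def world(p,u,v,z=None):
    """pixel -> world, by depth (z None) or by plane height z"""
    T=np.linalg.inv(p["world_to_cam"]); r=np.array([(u-p["cx"])/p["fx"],(v-p["cy"])/p["fy"],1])
    if z is None:
        a=p["depth"][int(round(v))-1:int(round(v))+2,int(round(u))-1:int(round(u))+2]; d=np.median(a[a>0]) if (a>0).any() else np.nan
    else: d=(z-T[2,3])/(T[:3,:3]@r)[2]
    return T[:3,:3]@(r*d)+T[:3,3]
E
python3 - <<'E'
from h import *
np.set_printoptions(precision=4,suppress=True)
for n in("top","scene"):
    p=camera(n); cv2.imwrite(f"pics/{n}1.png",p["frame"])
    print(n,np.linalg.inv(p["world_to_cam"])[:3,3],p["fx"])
    for l in("charger","output_a","key_a_top","lever_a_tip","socket","post_sleeve","ratchet"):
        for m in spotter.mark_of(p,l)[:4]:
            print(l,round(m["score"],2),np.round(m["centre"]),world(p,*m["centre"]))
s=bot.observe();print(s["tool_pos"],s["ee_rot"],s["contact_force"],bot.pinch_z,s["t"])
E
```

```text
top [0.4488 0.1222 0.9511] 388.5608689951529
output_a 0.94 [354. 197.] [ 0.5758 -0.0462  0.0899]
output_a 0.78 [286. 213.] [0.5344 0.1054 0.0896]
output_a 0.72 [320. 206.] [0.5512 0.0306 0.0901]
key_a_top 0.48 [283. 192.] [0.5809 0.1137 0.093 ]
lever_a_tip 0.6 [291. 224.] [0.5071 0.0947 0.1242]
socket 0.48 [264. 237.] [0.4777 0.152  0.1218]
socket 0.32 [321. 207.] [0.5504 0.0271 0.0902]
post_sleeve 0.52 [400. 180.] [ 0.6292 -0.1702  0.0236]
post_sleeve 0.44 [379. 164.] [ 0.651  -0.1029  0.09  ]
ratchet 0.95 [323. 274.] [0.399  0.0116 0.0194]
ratchet 0.51 [236. 223.] [0.5108 0.2182 0.0584]
ratchet 0.4 [322. 207.] [0.5496 0.0259 0.0897]
scene [ 1.1215 -0.3704  0.6706] 411.6199005915207
charger 0.97 [261. 272.] [ 0.6486 -0.0177  0.0912]
charger 0.28 [195. 335.] [ 0.6431 -0.1732  0.0115]
output_a 0.87 [275. 232.] [0.5678 0.0828 0.0913]
output_a 0.77 [225. 272.] [ 0.6044 -0.0729  0.09  ]
output_a 0.73 [252. 248.] [0.5797 0.0105 0.0892]
key_a_top 0.57 [289. 224.] [0.5621 0.1303 0.0866]
key_a_top 0.32 [223. 289.] [ 0.6501 -0.1069  0.1013]
lever_a_tip 0.5 [265. 205.] [0.5113 0.1    0.125 ]
socket 0.57 [253. 248.] [0.583  0.0121 0.0934]
socket 0.43 [276. 205.] [0.4913 0.1494 0.0918]
socket 0.31 [243. 222.] [0.5269 0.0273 0.1217]
post_sleeve 0.4 [224. 290.] [ 0.6508 -0.1051  0.0988]
ratchet 0.54 [265. 207.] [0.512  0.0991 0.1219]
[0.22   0.5849 0.2313] [[-0.936   0.3521 -0.    ]
 [ 0.3521  0.936  -0.0001]
 [-0.     -0.0001 -1.    ]] [-0.4125 -0.1578  0.0346] 0.0187 0.8
```

Run:
```python
import cv2
a=cv2.imread("pics/top1.png");b=cv2.imread("pics/scene1.png")
a=cv2.resize(a[120:300,220:430],None,fx=3.8,fy=3.3,interpolation=2);cv2.imwrite("pics/t2.png",a)
b=cv2.resize(b[170:350,150:360],None,fx=3.8,fy=3.3,interpolation=2);cv2.imwrite("pics/s2.png",b)
```

```text
(no output)
```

View pics/t2.png

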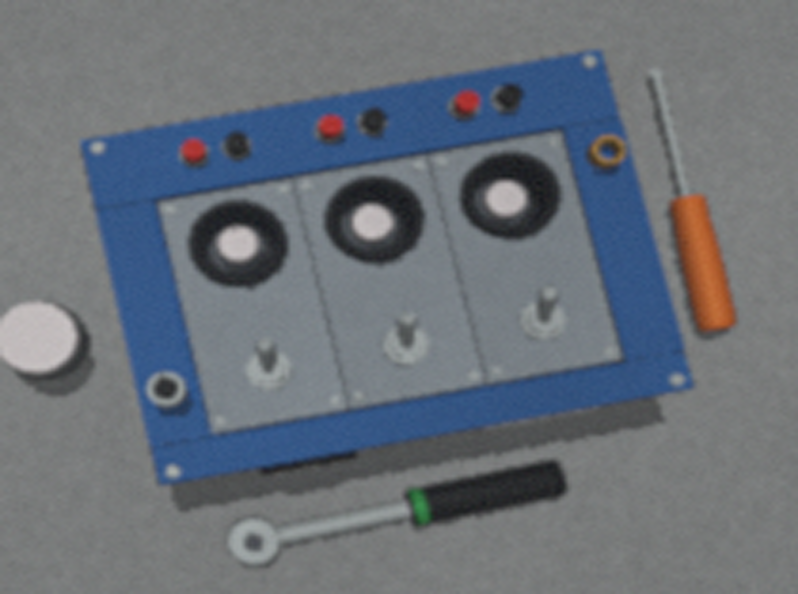

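View pics/s2.png

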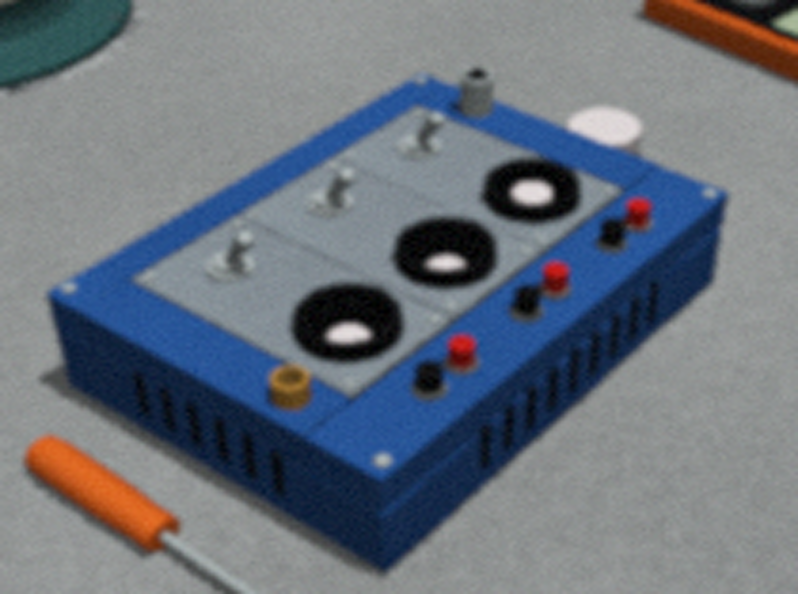

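The tripped key is in the left-hand (+y) module, at crop (238,243). It shows high in its collar, while the other two sit low. All three levers are on. Next I fit the charger's pose and work out the way there.

```bash
cat >> h.py <<'E'
np.set_printoptions(precision=4,suppress=True)
E
python3 - <<'E'
from h import *
from scipy.optimize import least_squares
p=camera("top")
s=[((238,243),42,82,.094),((372,221),42,0,.082),((505,198),42,-82,.082),
((267,374),-45,82,.093),((405,348),-45,0,.093),((543,322),-45,-82,.093),
((192,150),None,0,.108)][:6]
W=np.array([world(p,220+u/3.8,120+v/3.3,z)[:2] for (u,v),x,y,z in s]); L=np.array([(x/1e3,y/1e3) for _,x,y,_ in s])
R=lambda a:np.array([[np.cos(a),-np.sin(a)],[np.sin(a),np.cos(a)]])
f=least_squares(lambda q:(L@R(q[2]).T+q[:2]-W).ravel(),[.55,.03,.26]); q=f.x
print("mid module",q,"res mm\n",1e3*f.fun.reshape(-1,2))
for u,v in((238,243),(372,221),(505,198)):print(world(p,220+u/3.8,120+v/3.3))
A=R(q[2]);o=q[:2]+A@[0,.082];st=bot.observe();print("origin A",o)
E=st["ee_rot"]
a=np.degrees(np.arctan2(-E[1,0],-E[0,0]));print("tool -x yaw",a,"need",np.degrees(q[2])-a)
for n,x in(("rear of lever",0),("well",.042)):
    w=o+A@[x,0];print(n,w,"shift in present tool axes mm",1e3*(E.T@(np.r_[w,.16]-st["tool_pos"])))
E
```

```text
mid module [0.554  0.0247 0.236 ] res mm
 [[-1.2038  0.4536]
 [-1.5824  0.2237]
 [-0.9325 -0.3457]
 [ 2.0011 -0.4104]
 [ 1.2759 -0.2563]
 [ 0.4418  0.335 ]]
[0.5769 0.1138 0.0939]
[0.5962 0.0344 0.0833]
[ 0.6148 -0.0447  0.0827]
origin A [0.5348 0.1044]
tool -x yaw -20.616385126856922 need 34.14051138350706
rear of lever [0.5348 0.1044] shift in present tool axes mm [-463.8023 -338.9397   71.3069]
well [0.5756 0.1142] shift in present tool axes mm [-498.5642 -315.3682   71.3054]
```

carry_out --plan '[[[-46,-34,0,0,0,0,255],[-46,-34,0,0,0,0,255],[-46,-34,0,0,0,0,255],[-46,-34,0,0,0,0,255],[-46,-34,0,0,0,0,255],[-46,-34,0,0,0,0,255],[-46,-34,0,0,0,0,255],[-46,-34,0,0,0,0,255],[-46,-34,0,0,0,0,255],[-46,-34,0,0,0,0,255],[0,0,0,0,0,-0.15,255],[0,0,0,0,0,-0.15,255]]]'

```text
t: 2.35
tool_pos: [0.5311, 0.1041, 0.2312]
ee_rot: [[-0.998, 0.056, -0.0], [0.056, 0.998, -0.0], [0.0, -0.0, -1.0]]
contact_force: [-0.8, 0.7, -0.1]
gripper_width: 0.0
gripper_force: 0.0
```

carry_out --plan '[[[0,0,0,0,0,-0.15,255],[0,0,0,0,0,-0.15,255],[0,0,0,0,0,0,255]]]'

```text
t: 2.72
tool_pos: [0.5309, 0.1047, 0.2314]
ee_rot: [[-0.972, -0.237, 0.0], [-0.237, 0.972, 0.0], [-0.0, 0.0, -1.0]]
contact_force: [-0.3, 0.2, -0.3]
gripper_width: -0.004
gripper_force: 0.0
```

```bash
cat >> h.py <<'E'
q=np.array([0.554,0.0247,0.236])
c,s_=np.cos(q[2]),np.sin(q[2]);A=np.array([[c,-s_],[s_,c]]);o=q[:2]+A@[0,.082]
def rel():
    st=bot.observe();E=st["ee_rot"];r=A.T@(st["tool_pos"][:2]-o)*1e3
    print("t",st["t"],"module xy mm",r,"z",st["tool_pos"][2]*1e3,"yaw err deg",np.degrees(q[2]-np.arctan2(-E[1,0],-E[0,0])),"F mod",A.T@st["contact_force"][:2],st["contact_force"][2],"w",st["gripper_width"])
    return st
E
python3 - <<'E'
from h import *
rel()
p=camera("wrist");cv2.imwrite("pics/w1.png",p["frame"])
for l in("key_a_top","lever_a_tip"):
    for m in spotter.mark_of(p,l)[:3]:
        for z in((.094,.125)[l[0]=="l"],None):
            w=world(p,*m["centre"],z);print(l,round(m["score"],2),np.round(m["centre"]),w,"mod",A.T@(w[:2]-o)*1e3)
E
```

```text
t 2.725 module xy mm [-3.727  1.174] z 231.41703519995085 yaw err deg -0.18918655562413705 F mod [-0.2233  0.2939] -0.3056811915096298 w -0.003770940630033145
key_a_top 0.72 [280. 245.] [0.5752 0.1146 0.094 ] mod [41.6712  0.4853]
key_a_top 0.72 [280. 245.] [0.5749 0.1146 0.0947] mod [41.3725  0.4882]
lever_a_tip 0.69 [280. 184.] [0.5108 0.0991 0.125 ] mod [-24.5949   0.4005]
lever_a_tip 0.69 [280. 184.] [0.5172 0.1004 0.0909] mod [-18.0908   0.2389]
```

View pics/w1.png

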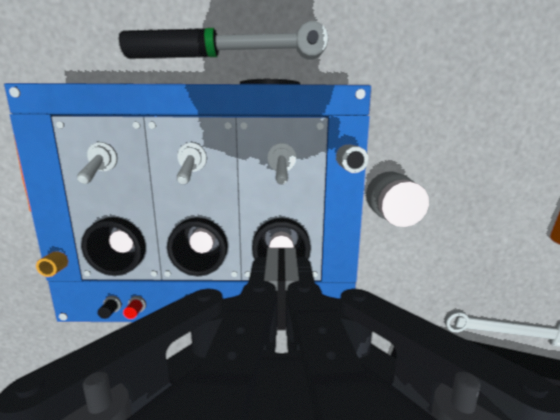

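The wrist view shows the popped key at (280,245) and the lever tip at (280,184). Both agree with the fit to within 1 mm at the key. I'm lowering behind the lever and pushing it to the front.

carry_out --plan '[[[-7,-1,40,0,0,0,255],[0,0,40,0,0,0,255],[0,0,38,0,0,0,255],[0,0,0,0,0,0,255],[8,0,0,0,0,0,255],[8,0,0,0,0,0,255],[6,0,0,0,0,0,255],[6,0,0,0,0,0,255],[4,0,0,0,0,0,255],[0,0,0,0,0,0,255]]]'

```text
t: 4.12
tool_pos: [0.5063, 0.0977, 0.1132]
ee_rot: [[-0.971, -0.238, -0.001], [-0.238, 0.971, -0.0], [0.001, -0.0, -1.0]]
contact_force: [-0.5, 1.0, 0.0]
gripper_width: 0.003
gripper_force: 0.0
```

```bash
python3 -c "
from h import *
rel()"
```

```text
t 4.125 module xy mm [-29.2763   0.1672] z 113.22008726743462 yaw err deg -0.2404844280350972 F mod [-0.2359  1.04  ] 0.045132555569535646 w 0.003450506864006785
```

carry_out --plan '[[[4,0,0,0,0,0,255],[4,0,0,0,0,0,255],[2,0,0,0,0,0,255],[0,0,0,0,0,0,255]]]'

```text
t: 4.62
tool_pos: [0.4971, 0.0954, 0.1133]
ee_rot: [[-0.971, -0.238, 0.0], [-0.238, 0.971, -0.0], [0.0, -0.0, -1.0]]
contact_force: [1.5, -0.7, -0.6]
gripper_width: -0.007
gripper_force: 0.7
```

```bash
python3 -c "
from h import *
rel()"
```

```text
t 4.625 module xy mm [-38.8251   0.079 ] z 113.31677241271386 yaw err deg -0.23749776333316847 F mod [ 1.3128 -1.0072] -0.5981005815384207 w -0.007258247095264861
```

carry_out --plan '[[[2,0,0,0,0,0,255],[2,0,0,0,0,0,255],[0,0,0,0,0,0,255]]]'

```text
t: 5.0
tool_pos: [0.4959, 0.0951, 0.1143]
ee_rot: [[-0.971, -0.238, 0.006], [-0.238, 0.971, 0.001], [-0.006, -0.0, -1.0]]
contact_force: [16.4, 3.9, -3.1]
gripper_width: -0.001
gripper_force: 7.0
```

carry_out --plan '[[[2,0,0,0,0,0,255],[0,0,0,0,0,0,255]]]'

```text
t: 5.25
tool_pos: [0.4954, 0.0949, 0.1148]
ee_rot: [[-0.971, -0.238, 0.009], [-0.238, 0.971, 0.002], [-0.009, -0.0, -1.0]]
contact_force: [25.0, 3.6, -6.6]
gripper_width: -0.0
gripper_force: 10.3
```

```bash
python3 -c "
from h import *
rel()"
```

```text
t 5.25 module xy mm [-40.5768  -0.0439] z 114.81895714461598 yaw err deg -0.24187633081485646 F mod [25.1321 -2.375 ] -6.589452263023323 w -0.00042044954269091693
```

The lever is against its stop (force risen to 25 N). Backing off, lifting, and moving over the well.

carry_out --plan '[[[-15,0,0,0,0,0,255],[-20,0,-10,0,0,0,255],[-20,0,-17,0,0,0,255],[-16,0,0,0,0,0,255],[-16,0,0,0,0,0,255],[0,0,0,0,0,0,255]]]'

```text
t: 6.0
tool_pos: [0.576, 0.1148, 0.1397]
ee_rot: [[-0.971, -0.238, -0.001], [-0.238, 0.971, -0.001], [0.001, -0.0, -1.0]]
contact_force: [-0.5, -0.6, 0.4]
gripper_width: 0.003
gripper_force: 0.0
```

Run:
```python
from h import *
rel()
p=camera("wrist");cv2.imwrite("pics/w2.png",p["frame"])
for m in spotter.mark_of(p,"lever_a_tip")[:3]:
    w=world(p,*m["centre"],.125);print(round(m["score"],2),np.round(m["centre"]),"mod",A.T@(w[:2]-o)*1e3)
```

```text
t 6.0 module xy mm [42.4174  0.476 ] z 139.7004463914521 yaw err deg -0.24844176479248448 F mod [-0.6787 -0.4729] 0.3790526457033756 w 0.0028890656203052084
0.6 [284.  54.] mod [-58.2759   1.7706]
0.29 [164. 229.] mod [ 28.8917 -63.1429]
```

View pics/w2.png

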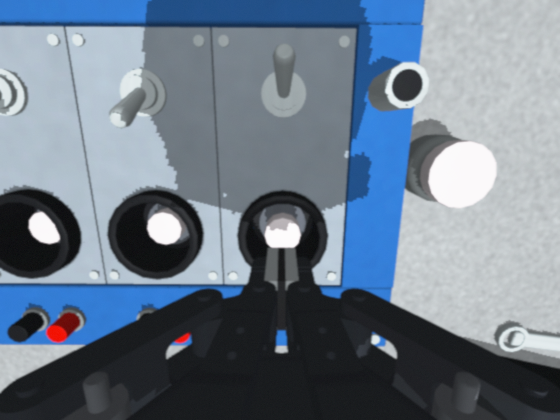

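The lever tip now shows at the front (284,54), so the output is off, and the fingers line up with the well. Pressing the key next.

carry_out --plan '[[[0,0,20,0,0,0,255],[0,0,15,0,0,0,255],[0,0,8,0,0,0,255],[0,0,4,0,0,0,255],[0,0,4,0,0,0,255],[0,0,4,0,0,0,255],[0,0,0,0,0,0,255]]]'

```text
t: 6.98
tool_pos: [0.5759, 0.1148, 0.0852]
ee_rot: [[-0.971, -0.238, 0.0], [-0.238, 0.971, -0.0], [-0.0, -0.0, -1.0]]
contact_force: [0.3, -0.5, 0.1]
gripper_width: 0.001
gripper_force: 0.0
```

carry_out --plan '[[[0,0,2,0,0,0,255],[0,0,2,0,0,0,255],[0,0,0,0,0,0,255]]]'

```text
t: 7.35
tool_pos: [0.5762, 0.1148, 0.0819]
ee_rot: [[-0.971, -0.238, 0.001], [-0.238, 0.971, 0.0], [-0.001, -0.0, -1.0]]
contact_force: [-2.7, -0.8, 11.5]
gripper_width: -0.003
gripper_force: 5.6
```

carry_out --plan '[[[0,0,2,0,0,0,255],[0,0,1,0,0,0,255],[0,0,0,0,0,0,255]]]'

```text
t: 7.72
tool_pos: [0.5767, 0.1149, 0.0812]
ee_rot: [[-0.971, -0.238, 0.002], [-0.238, 0.971, 0.001], [-0.002, 0.0, -1.0]]
contact_force: [-17.1, -4.0, 52.8]
gripper_width: -0.002
gripper_force: 26.0
```

The key is hard against its stop at z = 81 mm. Lifting, then crossing over to the front of the lever.

carry_out --plan '[[[0,0,-25,0,0,0,255],[0,0,-30,0,0,0,255],[0,0,-20,0,0,0,255],[45,0,0,0,0,0,255],[46,0,0,0,0,0,255],[46,0,0,0,0,0,255],[0,0,0,0,0,0,255]]]'

```text
t: 8.6
tool_pos: [0.4404, 0.0816, 0.1534]
ee_rot: [[-0.971, -0.238, -0.001], [-0.238, 0.971, 0.0], [0.001, 0.0, -1.0]]
contact_force: [1.0, 0.2, 1.0]
gripper_width: 0.002
gripper_force: 0.0
```

Run:
```python
from h import *
rel()
p=camera("top");cv2.imwrite("pics/t3.png",p["frame"])
m=spotter.mark_of(p,"key_a_top")
for k in m[:3]: print(k["score"],k["centre"],world(p,*k["centre"]))
print("key",world(p,282.6,193.6))
```

```text
t 8.6 module xy mm [-97.1358  -0.1285] z 153.3555735892224 yaw err deg -0.2309214652389612 F mod [ 1.0553 -0.0123] 0.9761679619636182 w 0.0019267278590631744
key [0.5787 0.1137 0.0822]
```

The key top now reads 82 mm, which is home. Lowering in front of the lever and pushing it back.

carry_out --plan '[[[0,0,20,0,0,0,255],[0,0,20,0,0,0,255],[0,0,0,0,0,0,255],[-10,0,0,0,0,0,255],[-8,0,0,0,0,0,255],[-8,0,0,0,0,0,255],[-6,0,0,0,0,0,255],[-6,0,0,0,0,0,255],[-4,0,0,0,0,0,255],[-4,0,0,0,0,0,255],[0,0,0,0,0,0,255]]]'

```text
t: 10.07
tool_pos: [0.4877, 0.0932, 0.1133]
ee_rot: [[-0.971, -0.238, 0.0], [-0.238, 0.971, -0.0], [-0.0, -0.0, -1.0]]
contact_force: [-0.5, 0.0, 0.1]
gripper_width: 0.001
gripper_force: 0.0
```

carry_out --plan '[[[-2,0,0,0,0,0,255],[-2,0,0,0,0,0,255],[0,0,0,0,0,0,255]]]'

```text
t: 10.45
tool_pos: [0.4889, 0.0935, 0.1127]
ee_rot: [[-0.971, -0.238, -0.005], [-0.238, 0.971, -0.001], [0.005, 0.0, -1.0]]
contact_force: [-18.2, -4.0, 12.2]
gripper_width: 0.005
gripper_force: 10.5
```

carry_out --plan '[[[-2,0,0,0,0,0,255],[0,0,0,0,0,0,255],[15,0,0,0,0,0,255],[20,0,0,0,0,0,255],[15,0,-20,0,0,0,255],[0,0,-50,0,0,0,255],[0,0,-50,0,0,0,255],[0,0,0,0,0,0,255]]]'

```text
t: 11.45
tool_pos: [0.4463, 0.0831, 0.2368]
ee_rot: [[-0.971, -0.238, 0.006], [-0.238, 0.971, 0.002], [-0.007, 0.001, -1.0]]
contact_force: [0.9, 0.4, -1.1]
gripper_width: -0.0
gripper_force: 0.0
```

Run:
```python
from h import *
rel()
p=camera("scene");b=cv2.resize(p["frame"][170:350,150:360],None,fx=3.8,fy=3.3,interpolation=2);cv2.imwrite("pics/s3.png",b)
for m in spotter.mark_of(p,"lever_a_tip")[:3]: w=world(p,*m["centre"]);print(m["score"],m["centre"],A.T@(w[:2]-o)*1e3,w[2])
```

```text
t 11.45 module xy mm [-91.11    -0.0719] z 236.77308123669818 yaw err deg -0.24436303058057304 F mod [0.9484 0.1943] -1.0538599433542364 w -0.0003181172894707665
0.38 [265.2, 206.0] [-23.5948  -0.0129] 0.12357124784807505
```

View pics/s3.png

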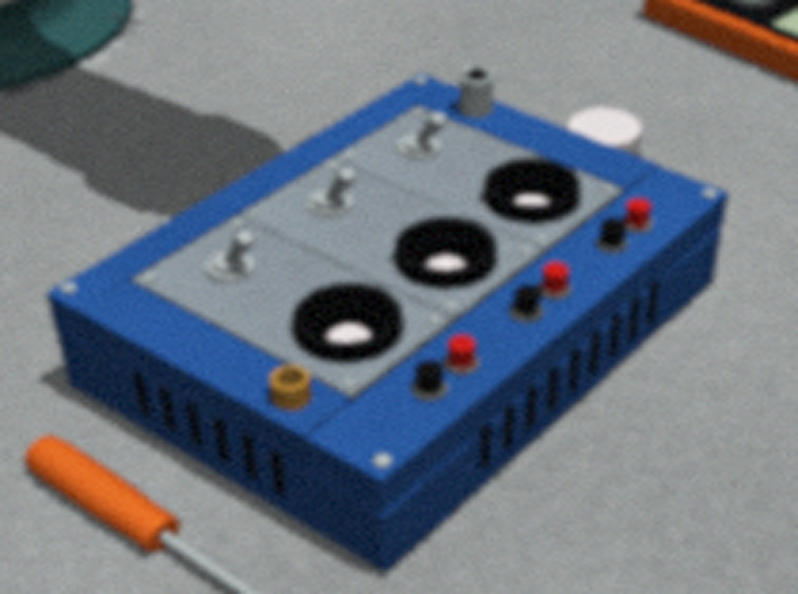

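All three keys are down (the left one at crop (532,200)). All three levers are on, and the arm is clear, so I'm handing the job in.

```bash
python3 -c "
from plant import bot
print(bot.job_done())"
```

```text
the job is handed in; nothing more can be done
None
```

I switched the tripped left-hand output off, pressed its key home and switched it back on. I then handed the job in at about 11.5 s; the last picture shows all three keys down and all three levers on, but no verdict came back.

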